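# Lift the oiled cedar drum with tongs and let it drip over the dish

## Task

The small cedar drum standing in the steel dish has just been oiled, so keep the robot itself off it: pick up the little steel tongs, close their jaws on the drum and lift it about 12 cm up over the dish, so that any drops fall back into the dish. Finish while still holding it: the drum pinched in the tongs, still and over the dish, the tongs in the gripper. Leave the dish, the bottle, the toothpick holder and the straightener case where they stand.

Things in the scene. Friction and masses are not known exactly. Their poses are not given: they have to be found in the camera images.
- tongs_grip (a point): point midway between the tongs' two teal grips (each 70 mm long, along the strips, centred here), 10 mm above the dresser, near the centre of mass; x axis along the tongs from pin to jaws, z up. Fixed to the +y arm, midway when open. Open, the tongs measure 51 mm over the grips here; squeezed to 45 mm the jaws are 56 mm apart; squeezed to 32 mm the jaws are parallel, 32 mm apart.
- tongs_tips (a point): point midway between the two jaws of the open tongs, 95 mm ahead of tongs_grip along its x axis, half-way up. The teal jaw pads are flat, 28 mm long along the tongs, 20 mm tall, and 68 mm apart when open.
- tongs_jaw (a joint): closing angle of the tongs: 0 = fully sprung open (jaws 68 mm apart), 0.18 = closed on the 32 mm drum, 0.30 rad = fully closed (jaws 8 mm apart)
- cedar_centre (a point): centre of the loose reddish cedar drum, an upright cylinder 32 mm in diameter and 38 mm tall, 13 to 24 g; it stands in the steel dish, so the centre is 22 mm above the dresser and the top 41 mm
- cedar: the same cedar drum; origin at the centre of its underside, 3 mm above the dresser at the start
- dish: loose shallow round steel dish, 110 mm in diameter, rim 9 mm above the dresser, floor 3 mm thick; origin at the centre of its underside. The drum stands in it up to 12 mm off centre along either axis.
- tongs: small serving tongs of steel strip with teal silicone grips and jaws, 222 mm long without the hanging loop, 20 mm tall, 80 g, sprung open, lying flat so that the jaws open and close horizontally. The spring pushes back on the grips with about 4 N when open, 8 N when closed on the drum. Origin on the dresser right below tongs_grip, same axes; the pin lies 105 mm behind it.
- bottle: small cobalt blue glass bottle with black twist cap, 36 mm in diameter, 69 mm tall, upright; origin at the centre of its underside; leave alone
- toothpicks: bamboo toothpick holder, 44 mm in diameter, 68 mm tall with its picks, upright; origin at the centre of its underside; leave alone
- case: cream plastic hair straightener case, latched shut, 285 mm long (its y axis), 85 mm wide, 56 mm tall; origin at the centre of its underside; leave alone

How it is judged:
By the outcome, as a careful person would: the job done as asked, in the order asked, and still so for the second after the job is handed in, while the arm keeps its last pose, push and grip.
It also fails if it takes over 48 s, if anything falls off the work surface, if the arm or the gripper's body presses on something with over 40 N, if the wrist force passes 120 N, or if a joint passes its speed limit or range.

## Robot

A 7-joint arm with a two-finger parallel gripper is mounted at the origin on the work surface. World frame = base frame: x ahead of the robot, y to its left, z up, the work surface at z = 0. Lengths are in mm, angles in rad, forces in N, time in s.
With the tool pointing down it reaches from about 400 to 850 mm from the base axis. Payload 4.4 kg.
Tool frame: the origin (TCP) lies midway between the tips of the shut fingers; the grasp point (between the pads) lies 19 mm behind it; z points along the fingers, y is the direction in which the jaws open and shut (so a half turn about z gives the same grasp; the last joint's range is limited). The gripper opens to 94 mm and grips with 3 to 60 N. Pads are 16 mm wide; open, the fingers measure 119 mm over their backs; the gripper's body (75 mm by 177 mm) begins 78 mm behind the grasp point.
Start: joints at [1.048, 0.628, 0.038, 1.517, -0.027, 0.996, -0.02], TCP at [286.73, -583.356, 205.478] pointing down, gripper open.
Joint ranges: [-3.06, 3.06], [-0.37, 2.12], [-1.25, 1.32], [0.18, 2.47], [-1.1, 4.24], [0.23, 1.98], [-2.94, 2.94]. Speed limits (rad/s): [2.57, 2.57, 3.14, 3.14, 3.14, 3.14, 3.14].

## Interface

Orientations are given as a unit quaternion [w, x, y, z].
In Python, from workcell import sense, camera, camera_info, workorder gives the robot as it stands.
- The arm moves only by the tool drive_tool, never from a script. Its argument "increments" is a list of rows, each an object with "dp": the shift along the tool's x, y, z in m, a list of three; "yaw": the turn about the tool's z in rad. In form: [{"dp": [dx, dy, dz], "yaw": yaw}, ...]. A call has 1 to 5 rows; each row is the pose to reach, as a shift and turn from the pose commanded when the call began, along the tool's axes at that moment; what a row does not reach only later rows make up. A row lasts 1/10 s, in which the tool goes at most 50 mm and 8.59 degrees, less where a joint would pass 70% of its speed; a pose out of reach is approached as far as the arm can. A call with a gripper value outside its range is refused whole. "fingers" is the opening, from -1 (shut) to 1 (fully open), set as the call begins (left out, the last holds). The fingers move at their own pace and stop on an object; "squeeze" is the grip in N (left out, the last holds). Time passes only in rows, so rows that repeat a pose let the fingers close. It gives the time, the measured TCP pose, the force and the opening at its end, in the units of the state.
- sense(): the state, without advancing time (a new reading comes with each control period).
- camera(name): name is "scene" or "top"; returns (picture, depth): 400x640x3 uint8, red, green, blue; 400x640 float32, mm along the optical axis (not along the pixel's ray), 0 where there is no reading.
- camera_info(name): a dict with "mtx" (3x3 intrinsics, pixels), "R" (3x3) and "t" (3): a world point X has camera coordinates R X + t. Camera axes: x right, y down, z forward; pixel columns grow to the right and rows downward; lengths in mm; the calibration is good to about 2 mm. A picture is of the moment at which its call begins. camera_info takes no time and is no camera call.
- workorder.job_done(): hands the job in, once; it reports no verdict.
The state is a dict: "t": time; "joint_pos": joint angles; "qvel": joint speeds; "tau": joint torques, N m; "tcp_pos": TCP position; "tcp_rot": TCP orientation; "force": force on the tool from outside, world axes, zero at the start; "ft_torque": the same for the moment, N m; "finger_gap": finger opening in mm.
Only numpy, scipy, OpenCV 4.12 (cv2) and the standard library are available. Lean on these libraries where they do the work, as an engineer would, in place of code of your own. Each camera call takes 0.05 s, during which the arm holds its last target.

## Working session

There is one attempt and no reset: what is moved stays moved. The work goes in short steps, Python scripts to look and compute and a tool call to move; the robot and the scene stay as the last step left them, time stands still between calls to the robot, and variables do not carry over. Pictures are saved under pics/ and viewed, and the job is handed in when it is done.

Besides the shell and the picture viewer there is one more tool, called after "Request:" by a JSON object that holds its "method" and its "body". drive_tool: Moves the arm, as the interface text tells. Its arguments: {"type":"object","properties":{"increments":{"type":"array","items":{"type":"object","properties":{"dp":{"type":"array","items":{"type":"number"}},"yaw":{"type":"number"}}}},"fingers":{"type":"number"},"squeeze":{"type":"number"}},"required":["increments"]}

```bash
mkdir -p pics; ls; python3 - <<'E'
from workcell import sense,camera,camera_info
import cv2,numpy as np
s=sense();print({k:np.round(v,3).tolist() for k,v in s.items()})
for n in("top","scene"):
    p,d=camera(n);i=camera_info(n);print(n,np.round(i["mtx"],1).tolist(),np.round(i["R"],4).tolist(),np.round(i["t"],1).tolist())
    cv2.imwrite(f"pics/{n}0.png",p[:,:,::-1]);np.savez(f"{n}0.npz",p=p,d=d)
E
```

```text
pics
{'t': 0.0, 'joint_pos': [1.048, 0.629, 0.038, 1.518, -0.027, 0.996, -0.02], 'qvel': [-0.001, 0.0, -0.001, -0.0, -0.002, -0.001, 0.001], 'tau': [-0.001, -54.973, 1.143, -18.664, -0.052, 0.024, 0.0], 'tcp_pos': [286.45, -582.777, 204.608], 'tcp_rot': [-0.001, 0.974, 0.226, -0.0], 'force': [0.277, 0.008, 0.32], 'ft_torque': [0.002, -0.013, -0.018], 'finger_gap': 93.896}
top [[412.6, 0.0, 321.2], [0.0, 412.6, 206.1], [0.0, 0.0, 1.0]] [[0.0141, -0.9997, 0.0185], [-0.9931, -0.0161, -0.116], [0.1163, -0.0167, -0.9931]] [-13.0, 580.0, 1129.8]
scene [[454.0, 0.0, 314.8], [0.0, 454.0, 193.5], [0.0, 0.0, 1.0]] [[0.8769, 0.4806, -0.0106], [0.4161, -0.77, -0.4837], [-0.2406, 0.4197, -0.8752]] [-509.9, -233.5, 1293.3]
```

View pics/top0.png

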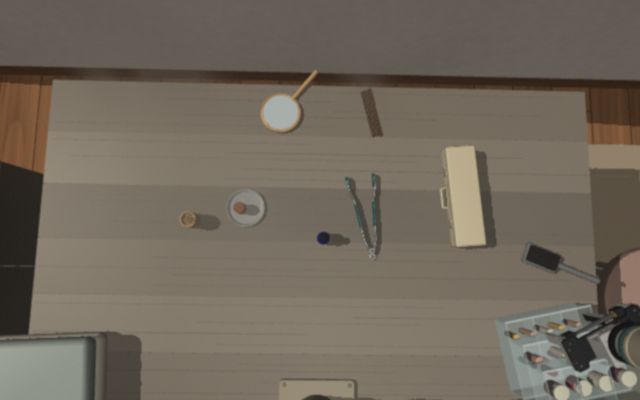

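View pics/scene0.png

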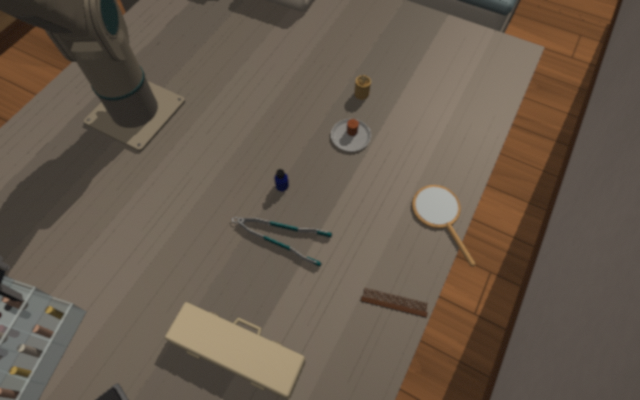

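The top view shows the tongs with the pin at (372,250) and jaws at about (348,180) and (374,177). The dish is at (246,208) with the drum at (239,208), the bottle at (323,238), the toothpicks at (188,219) and the case at (465,197). Next I'll measure them.

```bash
cat > h.py <<'E'
import numpy as np,cv2
from workcell import camera_info
def ray(n,uv,z):
    i=camera_info(n);K,R,t=map(np.array,(i["mtx"],i["R"],i["t"]))
    uv=np.atleast_2d(np.asarray(uv,float));d=np.c_[uv,np.ones(len(uv))]@np.linalg.inv(K).T@R
    c=-R.T@t;return c+d*((z-c[2])/d[:,2])[:,None]
def blobs(m,amin=8):
    n,l,st,c=cv2.connectedComponentsWithStats(m.astype(np.uint8),connectivity=8)
    return [(c[k],st[k,4],np.argwhere(l==k)[:,::-1]) for k in range(1,n) if st[k,4]>=amin]
E
python3 - <<'E'
from h import *
np.set_printoptions(precision=1,suppress=True)
for n in("top","scene"):
    z=np.load(n+"0.npz");p=z["p"];hsv=cv2.cvtColor(p,cv2.COLOR_RGB2HSV);H,S,V=cv2.split(hsv)
    print(n)
    for name,m,zz in(("teal",(H>75)&(H<100)&(S>100),18),("cedar",((H<9)|(H>172))&(S>100),22),("blue",(H>105)&(H<135)&(S>120),30)):
        for c,a,px in blobs(m,5):
            P=ray(n,c,zz)[0]
            if P[0]<250 or P[0]>800 or abs(P[1])>500: continue
            (cx,cy),(w,h),an=cv2.minAreaRect(px.astype(np.float32));print(name,c,a,P,"ext",w,h,"depth z",np.median(z["d"][px[:,1],px[:,0]]))
z=np.load("top0.npz");
cv2.imwrite("pics/crop.png",cv2.resize(z["p"][160:270,170:390,::-1],None,fx=3.6,fy=3.6,interpolation=cv2.INTER_CUBIC)*1)
z=np.load("scene0.npz");
cv2.imwrite("pics/crops.png",cv2.resize(z["p"][60:280,220:400,::-1],None,fx=2.7,fy=2.7,interpolation=cv2.INTER_CUBIC))
E
```

```text
top
teal [373.  205.5] 6 [ 586.  -152.8   18. ] ext 5.0 0.0 depth z 1182.5627
teal [374. 218.] 11 [ 550.1 -155.7   18. ] ext 10.0 0.0 depth z 1179.2164
blue [319.9 238.9] 24 [487.9  -1.9  30. ] ext 9.963979721069336 4.875990390777588 depth z 1139.3484
scene
teal [284. 226.] 63 [ 559.5 -113.8   18. ] ext 25.708938598632812 2.473454475402832 depth z 1098.5005
teal [324.3 233.5] 30 [654.2 -85.   18. ] ext 12.279438018798828 2.3566598892211914 depth z 1087.1102
teal [276.2 242.4] 55 [ 564.9 -159.5   18. ] ext 26.392597198486328 1.9695966243743896 depth z 1075.2815
teal [317.9 263.1] 8 [ 676.3 -157.7   18. ] ext 2.0 2.0 depth z 1048.0859
blue [281.4 182.5] 135 [496.1 -18.   30. ] ext 15.0 10.0 depth z 1126.9758
```

View pics/crop.png

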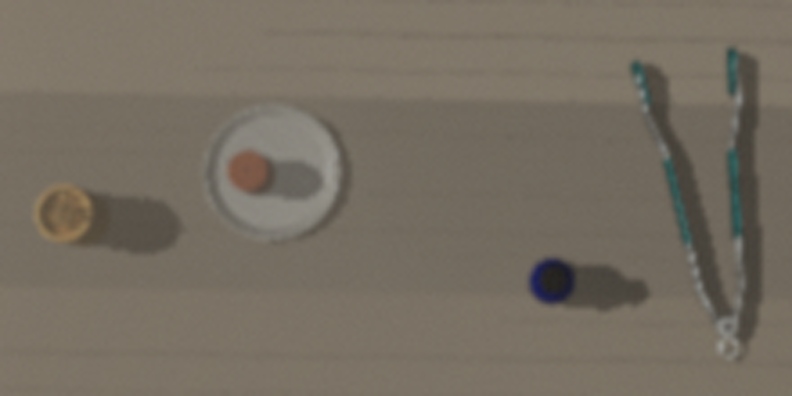

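View pics/crops.png

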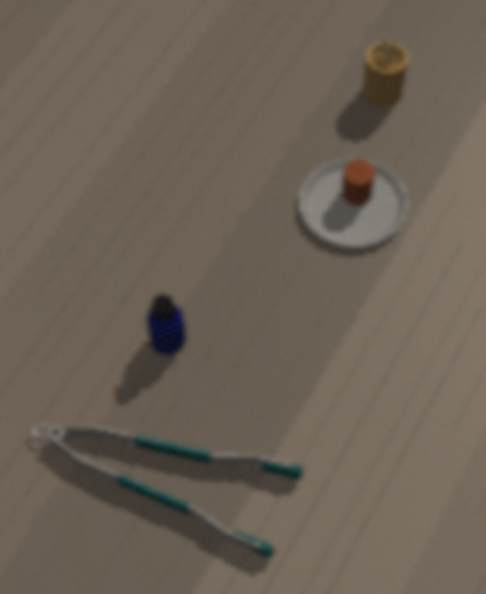

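Both crops show the teal grips and jaws clearly, but the HSV threshold was too strict. I'll use relative colour differences instead.

```bash
cat > m.py <<'E'
from h import *
np.set_printoptions(precision=1,suppress=True)
def run(n,p,d=None):
    q=cv2.GaussianBlur(p,(0,0),.6).astype(int);r,g,b=q[...,0],q[...,1],q[...,2]
    print(n)
    for name,m,zz in(("teal",(g-r>8)&(b-r>0),15 if n=="top" else 14),("cedar",(r-g>25)&(abs(g-b)<40),41 if n=="top" else 22),("blue",(b-g>18),40),("toothp",(r-b>45)&(r-g<45),60)):
        for c,a,px in blobs(m,10):
            P=ray(n,c,zz)[0]
            if P[0]<350 or P[0]>800 or P[1]<-200 or P[1]>400: continue
            W=ray(n,px,zz)[:,:2];(cx,cy),(w,h),an=cv2.minAreaRect(W.astype(np.float32));
            e=np.linalg.svd(W-W.mean(0),full_matrices=False)[2][0]
            print(name,c,a,P[:2],"mm rect",w,h,"dir deg",np.degrees(np.arctan(e[1]/e[0])),"top" if d is None else "")
E
python3 - <<'E'
from m import *
for n in("top","scene"):
    p=np.load(n+"0.npz")["p"];run(n,p)
z=np.load("top0.npz");p=z["p"][160:270,170:390]
g=cv2.cvtColor(p,cv2.COLOR_RGB2GRAY);g=cv2.resize(g,None,fx=4,fy=4,interpolation=cv2.INTER_CUBIC)
c=cv2.HoughCircles(g,cv2.HOUGH_GRADIENT,1,200,param1=60,param2=20,minRadius=60,maxRadius=95)
print(c);
for x,y,r in c[0]:
    uv=np.array([(x+.5)/4-.5+170,(y+.5)/4-.5+160]);print(uv,ray("top",uv,9),"R mm",r/4/412.6*1130)
E
```

```text
top
teal [373.  179.2] 34 [ 663.2 -153.3] mm rect 5.813404560089111 32.36471939086914 dir deg -0.0945644953459505 top
teal [348.  182.1] 30 [653.3 -80.8] mm rect 34.10295867919922 7.357928276062012 dir deg 16.872536277697726 top
teal [373.6 212.9] 70 [ 565.  -155.1] mm rect 69.31096649169922 7.999471664428711 dir deg 3.5745659840727924 top
teal [357.7 215.1] 67 [ 558.1 -109.3] mm rect 68.80716705322266 7.693465709686279 dir deg 14.696903887818607 top
cedar [238.4 207.1] 79 [572.7 227.2] mm rect 26.03302574157715 25.438961029052734 dir deg 26.864363514627758 top
blue [320.7 238.6] 53 [488.3  -3.8] mm rect 29.78970718383789 23.631689071655273 dir deg 27.072147570966024 top
toothp [238.2 207. ] 65 [570.8 224.3] mm rect 22.280628204345703 21.890268325805664 dir deg 30.11217224961171 top
toothp [190.  214.5] 37 [548.1 354.8] mm rect 13.731053352355957 22.229833602905273 dir deg 65.21900886597139 top
toothp [187.8 223.6] 46 [523.1 359.4] mm rect 31.29024314880371 18.95180320739746 dir deg -83.71010490179427 top
scene
teal [283.5 225.5] 122 [ 556.5 -111.7] mm rect 69.49607849121094 11.42696
[... 488 characters left out ...]
9 top
cedar [352.4 123.8] 101 [568.8 237. ] mm rect 30.179298400878906 33.99216079711914 dir deg -71.16687984598025 top
blue [281.6 182.2] 132 [499.7 -21.7] mm rect 30.20859718322754 40.591590881347656 dir deg -67.49867725493655 top
toothp [362.3  82.3] 111 [539.9 351.5] mm rect 42.44948959350586 38.905242919921875 dir deg 9.969844223537171 top
toothp [352.3 120.1] 13 [574.  220.5] mm rect 23.727418899536133 9.898219108581543 dir deg 26.809872389553018 top
toothp [352.4 126.6] 19 [583.8 201.5] mm rect 23.72126007080078 13.005973815917969 dir deg 29.16333586579005 top
NoneTraceback (most recent call last):
  File "<stdin>", line 8, in <module>
TypeError: 'NoneType' object is not subscriptable
```

```bash
cat > go.py <<'E'
import sys,numpy as np
from scipy.spatial.transform import Rotation as Ro
from workcell import sense
s=sense();q=s["tcp_rot"];R=Ro.from_quat([q[1],q[2],q[3],q[0]]).as_matrix()
x,y,z,deg=map(float,sys.argv[1:5])
d=R.T@(np.array([x,y,z])-s["tcp_pos"]);cur=np.degrees(np.arctan2(R[1,0],R[0,0]))
print("tcp",np.round(s["tcp_pos"],1),"yawdeg",round(cur,2),"toolz",np.round(R[:,2],3),"gap",round(s["finger_gap"],1),"F",np.round(s["force"],1),"t",s["t"])
print("dp m",np.round(d/1000,4),"yaw",round(np.radians(cur-deg),4))
E
python3 go.py 561 -133 205 8.8
python3 - <<'E'
from m import *
import itertools
def tri(a,b):
    A=[];B=[]
    for n,uv in(("top",a),("scene",b)):
        p0=ray(n,uv,0)[0];p1=ray(n,uv,100)[0];e=(p1-p0)/np.linalg.norm(p1-p0);M=np.eye(3)-np.outer(e,e);A.append(M);B.append(M@p0)
    return np.linalg.solve(sum(A),sum(B))
print("grips",tri([373.6,212.9],[276.3,242.2]),tri([357.7,215.1],[283.5,225.5]))
print("jaw+y",tri([348,182.1],[324.3,233.2]))
for n in("top","scene"):
    z=np.load(n+"0.npz");p=z["p"].astype(int)
    mx=p.max(2);mn=p.min(2);m=((mn>100 if n=="top" else mn>95)&(mx-mn<22))
    print(n,[ (c,a,ray(n,c,5)[0],cv2.minAreaRect(px.astype(np.float32))[1]) for c,a,px in blobs(m,150)][:8])
p=np.load("top0.npz")["p"];print(p[208,225:270])
p=np.load("scene0.npz")["p"];print("col352",p[112:150,352])
E
```

```text
tcp [ 286.5 -582.8  204.7] yawdeg 26.17 toolz [-0.001  0.001 -1.   ] gap 93.7 F [0.5 0.6 1.1] t 0.1
dp m [ 4.448e-01 -2.826e-01  1.000e-04] yaw 0.3032
grips [ 564.3 -156.2   12.5] [ 557.2 -110.5   12.7]
jaw+y [653.2 -81.6  12.4]
top [(array([280.3, 112.2]), np.int32(908), array([861.7, 120.5,   5. ]), (33.0, 33.0)), (array([124.6, 206.4]), np.int32(606), array([573.5, 558.7,   5. ]), (39.74446487426758, 40.21720504760742)), (array([245.4, 206.7]), np.int32(880), array([578. , 213.6,   5. ]), (37.47665786743164, 38.18376159667969)), (array([130.6, 230. ]), np.int32(277), array([506.2, 537.2,   5. ]), (32.72734832763672, 15.898040771484375)), (array([549.8, 355.3]), np.int32(6530), array([ 172.9, -650.9,    5. ]), (100.15174865722656, 131.16558837890625)), (array([ 42.4, 370.5]), np.int32(4928), array([119.3, 750.2,   5. ]), (84.99998474121094, 57.99999237060547))]
scene [(array([350.4, 136.6]), np.int32(670), array([578.5, 207.7,   5. ]), (40.74597930908203, 27.8915958404541)), (array([436.3, 205.3]), np.int32(1162), array([860.8, 120.8,   5. ]), (35.0, 40.0)), (array([ 33.9, 337.5]),
[... 645 characters left out ...]
]
 [147 145 137]
 [135 132 124]
 [118 113 105]
 [ 97  91  83]
 [ 92  85  76]
 [ 99  93  82]
 [114 107  95]
 [116 109  97]]
col352 [[ 83  76  67]
 [ 98  89  79]
 [106  96  84]
 [108  98  86]
 [107  96  86]
 [109  97  84]
 [113  90  76]
 [118  78  58]
 [121  68  44]
 [120  66  40]
 [115  62  37]
 [116  63  38]
 [119  65  39]
 [118  65  39]
 [115  63  38]
 [104  58  34]
 [ 79  45  27]
 [ 58  33  21]
 [ 50  26  13]
 [ 51  27  18]
 [ 51  28  19]
 [ 50  28  17]
 [ 51  31  19]
 [ 57  42  36]
 [ 72  64  59]
 [ 84  80  76]
 [ 92  89  86]
 [103 100  95]
 [114 110 105]
 [124 120 114]
 [130 125 120]
 [132 128 123]
 [132 129 123]
 [135 131 125]
 [136 132 126]
 [135 130 124]
 [135 131 124]
 [133 129 123]]
```

Request:
{"method": "drive_tool", "body": {"increments": [{"dp": [0.018,-0.012,0],"yaw": 0},{"dp": [0.05,-0.032,0],"yaw": 0},{"dp": [0.088,-0.056,0],"yaw": 0},{"dp": [0.126,-0.08,0],"yaw": 0},{"dp": [0.164,-0.104,0],"yaw": 0}], "fingers": 1, "squeeze": 15}}

```text
t: 0.6
tcp_pos: [388.5, -416.0, 205.1]
tcp_rot: [-0.0, 0.974, 0.226, -0.0]
force: [0.7, -1.1, -0.4]
finger_gap: 94.1
```

Request:
{"method": "drive_tool", "body": {"increments": [{"dp": [0.038,-0.024,0],"yaw": 0.06},{"dp": [0.076,-0.048,0],"yaw": 0.12},{"dp": [0.114,-0.072,0],"yaw": 0.18},{"dp": [0.152,-0.096,0],"yaw": 0.24},{"dp": [0.19,-0.12,0],"yaw": 0.3}]}}

```text
t: 1.1
tcp_pos: [506.1, -224.4, 205.2]
tcp_rot: [-0.0, 0.997, 0.077, -0.0]
force: [0.5, -0.1, -0.7]
finger_gap: 94.0
```

```bash
python3 go.py 561 -133 60 8.8
```

```text
tcp [ 506.1 -224.4  205.2] yawdeg 8.83 toolz [-0.001  0.    -1.   ] gap 94.0 F [ 0.5 -0.1 -0.7] t 1.1
dp m [ 0.0683 -0.0819  0.1452] yaw 0.0006
```

Request:
{"method": "drive_tool", "body": {"increments": [{"dp": [0.025,-0.03,0.01],"yaw": 0},{"dp": [0.05,-0.06,0.04],"yaw": 0},{"dp": [0.068,-0.082,0.08],"yaw": 0},{"dp": [0.068,-0.082,0.115],"yaw": 0},{"dp": [0.068,-0.082,0.115],"yaw": 0}]}}

```text
t: 1.6
tcp_pos: [556.3, -132.4, 86.0]
tcp_rot: [-0.002, 0.997, 0.08, -0.005]
force: [-0.4, 0.3, -0.4]
finger_gap: 94.1
```

```bash
python3 go.py 561 -133 4 8.8; python3 - <<'E'
from m import *
from workcell import camera
for n in("top","scene"):
    p,d=camera(n);cv2.imwrite(f"pics/{n}1.png",cv2.resize(p[140:280,270:450,::-1] if n=="top" else p[120:300,200:400,::-1],None,fx=3.3,fy=3.3,interpolation=cv2.INTER_CUBIC))
print("cedar scene",ray("scene",[352.3,122.8],41),"top",ray("top",[238.4,207.1],41))
E
```

```text
tcp [ 556.3 -132.4   86. ] yawdeg 9.12 toolz [-0.01   0.002 -1.   ] gap 94.1 F [-0.4  0.3 -0.4] t 1.6
dp m [0.0053 0.0017 0.082 ] yaw 0.0057
cedar scene [[572.5 226.2  41. ]] top [[572.6 227.2  41. ]]
```

View pics/scene1.png

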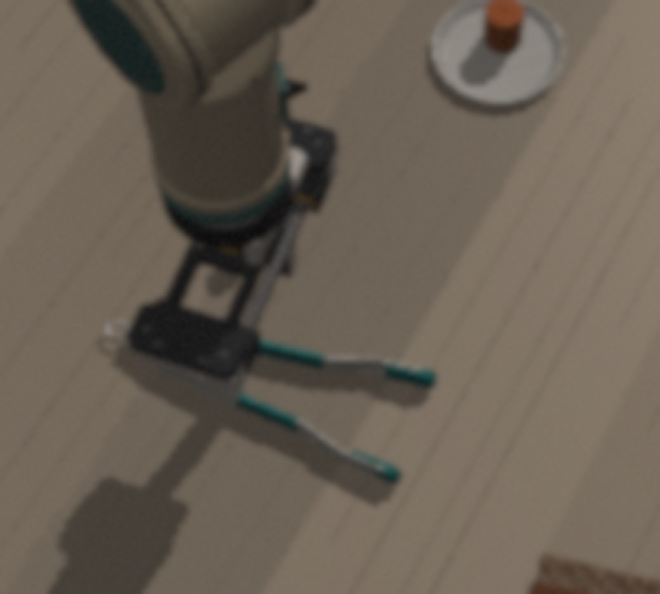

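View pics/top1.png

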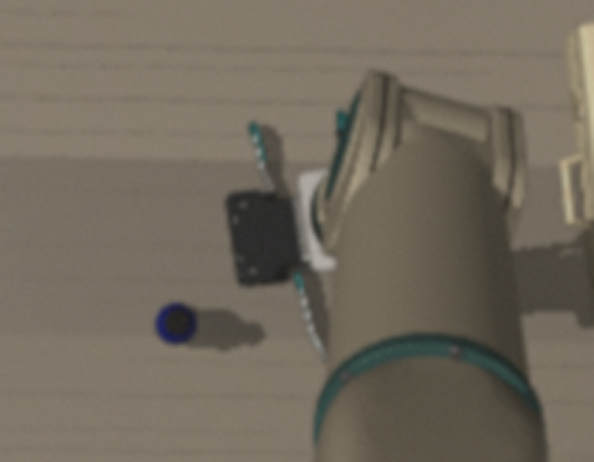

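Scene crop: the fingers hang over the tongs, with the grips either side of the tool (scaled (280,350) and (265,410)). The top crop shows the bottle at (175,323), clear of the black gripper body. Both views put the drum at (572.5, 226.7). I'll settle the arm and descend.

Request:
{"method": "drive_tool", "body": {"increments": [{"dp": [0,0,0.01],"yaw": 0},{"dp": [0,0,0.03],"yaw": 0},{"dp": [0,0,0.05],"yaw": 0},{"dp": [0,0,0.055],"yaw": 0},{"dp": [0,0,0.055],"yaw": 0}]}}

```text
t: 2.2
tcp_pos: [560.1, -135.3, 35.9]
tcp_rot: [0.0, 0.997, 0.078, 0.0]
force: [1.2, 0.3, 1.1]
finger_gap: 93.7
```

```bash
python3 go.py 561 -133.3 4 8.8
```

```text
tcp [ 560.1 -135.3   35.9] yawdeg 8.92 toolz [ 0. -0. -1.] gap 93.7 F [1.2 0.3 1.1] t 2.2
dp m [ 0.0012 -0.0019  0.0319] yaw 0.002
```

Request:
{"method": "drive_tool", "body": {"increments": [{"dp": [0.001,-0.002,0.01],"yaw": 0},{"dp": [0.001,-0.002,0.02],"yaw": 0},{"dp": [0.001,-0.002,0.028],"yaw": 0},{"dp": [0.001,-0.002,0.031],"yaw": 0},{"dp": [0.001,-0.002,0.031],"yaw": 0}]}}

```text
t: 2.7
tcp_pos: [560.2, -132.4, 3.8]
tcp_rot: [-0.0, 0.997, 0.078, -0.001]
force: [-0.6, 0.4, 0.3]
finger_gap: 93.5
```

```bash
python3 go.py 561 -133.3 4 8.8
```

```text
tcp [ 560.2 -132.4    3.8] yawdeg 8.98 toolz [-0.001  0.    -1.   ] gap 93.5 F [-0.6  0.4  0.3] t 2.7
dp m [ 0.0006  0.001  -0.0002] yaw 0.0031
```

Request:
{"method": "drive_tool", "body": {"increments": [{"dp": [0,0,0],"yaw": 0},{"dp": [0,0,0],"yaw": 0},{"dp": [0,0,0],"yaw": 0},{"dp": [0,0,0],"yaw": 0},{"dp": [0,0,0],"yaw": 0}], "fingers": -0.03, "squeeze": 20}}

```text
t: 3.2
tcp_pos: [560.8, -132.4, 4.6]
tcp_rot: [0.0, 0.997, 0.078, 0.0]
force: [-0.1, -0.6, 0.6]
finger_gap: 57.3
```

Request:
{"method": "drive_tool", "body": {"increments": [{"dp": [0,0,0],"yaw": 0},{"dp": [0,0,0],"yaw": 0},{"dp": [0,0,0],"yaw": 0},{"dp": [0,0,0],"yaw": 0},{"dp": [0,0,0],"yaw": 0}]}}

```text
t: 3.7
tcp_pos: [560.8, -132.5, 4.6]
tcp_rot: [0.0, 0.997, 0.078, 0.0]
force: [-0.1, -0.1, 2.2]
finger_gap: 45.7
```

```bash
python3 go.py 561 -133.3 4 8.8
```

```text
tcp [ 560.8 -132.5    4.6] yawdeg 8.98 toolz [ 0. -0. -1.] gap 45.7 F [-0.1 -0.1  2.2] t 3.7
dp m [0.     0.0008 0.0006] yaw 0.0031
```

Request:
{"method": "drive_tool", "body": {"increments": [{"dp": [0,0,-0.003],"yaw": 0},{"dp": [0,0,-0.01],"yaw": 0},{"dp": [0,0,-0.02],"yaw": 0},{"dp": [0,0,-0.03],"yaw": 0},{"dp": [0,0,-0.04],"yaw": 0}]}}

```text
t: 4.2
tcp_pos: [561.0, -132.5, 45.7]
tcp_rot: [0.0, 0.997, 0.078, 0.0]
force: [-0.4, -0.4, -0.9]
finger_gap: 45.2
```

Request:
{"method": "drive_tool", "body": {"increments": [{"dp": [0,0,-0.015],"yaw": 0},{"dp": [0,0,-0.035],"yaw": 0},{"dp": [0,0,-0.06],"yaw": 0},{"dp": [0,0,-0.08],"yaw": 0},{"dp": [0,0,-0.085],"yaw": 0}]}}

```text
t: 4.7
tcp_pos: [562.3, -132.8, 132.4]
tcp_rot: [0.001, 0.997, 0.078, 0.002]
force: [-0.1, -0.7, -0.4]
finger_gap: 46.1
```

```bash
python3 go.py 478.5 211.7 129 8.98;  python3 - <<'E'
from m import *
from workcell import camera
for n in("top","scene"):
    p,d=camera(n);cv2.imwrite(f"pics/{n}2.png",cv2.resize(p[140:280,270:450,::-1] if n=="top" else p[120:300,200:400,::-1],None,fx=3.3,fy=3.3,interpolation=cv2.INTER_CUBIC))
    print(n)
    q=cv2.GaussianBlur(p,(0,0),.6).astype(int);r,g,b=q[...,0],q[...,1],q[...,2]
    for c,a,px in blobs((g-r>8)&(b-r>0),10):
        P=ray(n,c,137)[0]
        if 450<P[0]<720 and -220<P[1]<0: print(c,a,P)
E
```

```text
tcp [ 562.3 -132.8  132.4] yawdeg 8.98 toolz [ 0.005 -0.001 -1.   ] gap 46.1 F [-0.1 -0.7 -0.4] t 4.7
dp m [-0.029  -0.3534  0.0027] yaw -0.0
top
[377.2 174. ] 79 [ 654.3 -146.9  137. ]
[353.7 172.2] 34 [657.9 -85.6 137. ]
[366.8 222.5] 10 [ 527.6 -119.8  137. ]
scene
[271.1 169.9] 54 [497.5 -50.4 137. ]
[288.4 204.1] 60 [ 576.5 -107.7  137. ]
[324.4 211.1] 74 [653.6 -85.4 137. ]
[281.6 221.2] 53 [ 584.5 -150.   137. ]
[316.1 236.7] 58 [ 666.6 -146.5  137. ]
```

View pics/scene2.png

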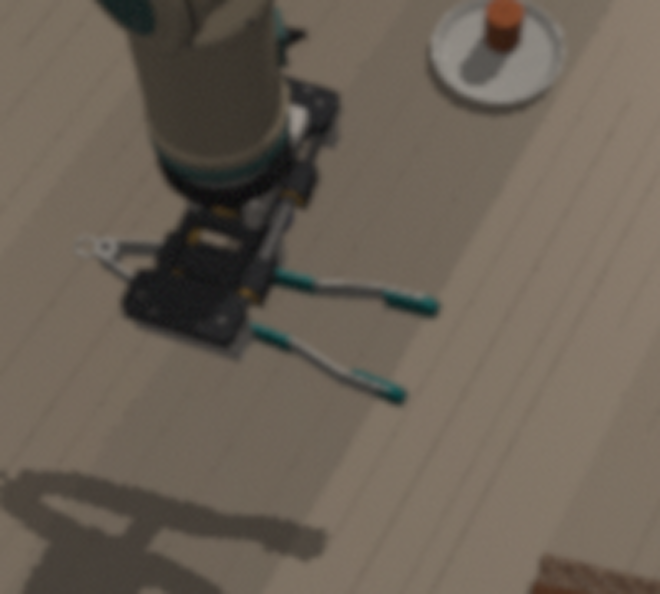

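The tongs are held: the grips sit between the fingers and the jaws at scaled (412,303) and (380,388), with the tongs looking level. The drum is still in the dish. Triangulating the jaw gives height and offset.

```bash
cat >> h.py <<'E'
def tri(a,b):
    A=[];B=[]
    for n,uv in(("top",a),("scene",b)):
        p0=ray(n,uv,0)[0];p1=ray(n,uv,100)[0];e=(p1-p0)/np.linalg.norm(p1-p0);M=np.eye(3)-np.outer(e,e);A.append(M);B.append(M@p0)
    return np.linalg.solve(sum(A),sum(B))
E
python3 - <<'E'
from h import *
print(tri([353.7,172.2],[324.4,211.1]))
print(ray("scene",[[324.4,211.1],[316.1,236.7]],140))
E
```

```text
[655.80054528 -86.14651066 141.32396369]
[[ 654.25535759  -86.64407921  140.        ]
 [ 667.21823545 -147.63305125  140.        ]]
```

View pics/top2.png

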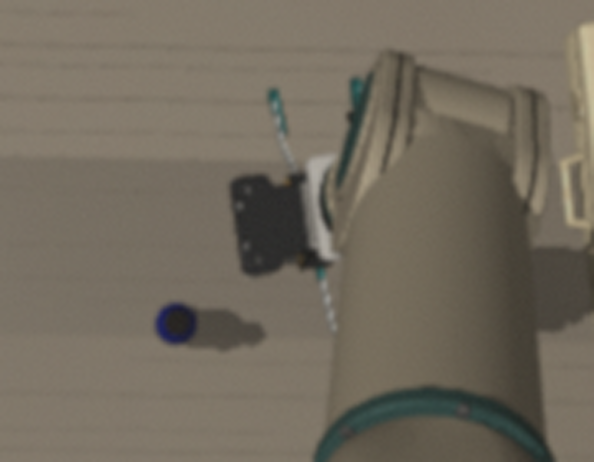

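```bash
python3 go.py 477.5 211.2 129 8.98
```

```text
tcp [ 561.2 -132.5  130.6] yawdeg 8.98 toolz [ 0.002 -0.    -1.   ] gap 45.6 F [-0.7 -0.1 -1.6] t 4.8
dp m [-0.029  -0.3526  0.0013] yaw 0.0001
```

Request:
{"method": "drive_tool", "body": {"increments": [{"dp": [-0.001,-0.01,0],"yaw": 0},{"dp": [-0.003,-0.035,0],"yaw": 0},{"dp": [-0.006,-0.07,0],"yaw": 0},{"dp": [-0.0085,-0.105,0],"yaw": 0},{"dp": [-0.0115,-0.14,0],"yaw": 0}]}}

```text
t: 5.3
tcp_pos: [525.7, 6.1, 128.2]
tcp_rot: [-0.0, 0.997, 0.078, -0.001]
force: [0.4, 0.5, -1.3]
finger_gap: 45.4
```

Request:
{"method": "drive_tool", "body": {"increments": [{"dp": [-0.003,-0.035,0],"yaw": 0},{"dp": [-0.006,-0.07,0],"yaw": 0},{"dp": [-0.009,-0.105,0],"yaw": 0},{"dp": [-0.012,-0.14,0],"yaw": 0},{"dp": [-0.0145,-0.17,0],"yaw": 0}]}}

```text
t: 5.8
tcp_pos: [484.3, 172.0, 128.3]
tcp_rot: [0.0, 0.997, 0.079, -0.001]
force: [0.7, -0.4, -0.9]
finger_gap: 46.1
```

Request:
{"method": "drive_tool", "body": {"increments": [{"dp": [-0.002,-0.02,0],"yaw": 0},{"dp": [-0.003,-0.035,0],"yaw": 0},{"dp": [-0.003,-0.042,0],"yaw": 0},{"dp": [-0.003,-0.042,0],"yaw": 0},{"dp": [-0.003,-0.042,0],"yaw": 0}]}}

```text
t: 6.3
tcp_pos: [477.3, 209.5, 129.3]
tcp_rot: [0.0, 0.997, 0.078, -0.0]
force: [0.7, -0.0, -1.6]
finger_gap: 45.6
```

Request:
{"method": "drive_tool", "body": {"increments": [{"dp": [0,0,0],"yaw": 0},{"dp": [0,0,0],"yaw": 0}]}}

```text
t: 6.5
tcp_pos: [477.4, 209.6, 129.5]
tcp_rot: [0.0, 0.997, 0.077, 0.0]
force: [-0.9, -0.5, -0.7]
finger_gap: 45.7
```

```bash
python3 go.py 477.5 211.2 70 8.98;  python3 - <<'E'
from m import *
from workcell import camera
for n in("top","scene"):
    p,d=camera(n);cv2.imwrite(f"pics/{n}3.png",cv2.resize(p[130:270,170:350,::-1] if n=="top" else p[50:230,240:440,::-1],None,fx=3.3,fy=3.3,interpolation=cv2.INTER_CUBIC))
    print(n)
    q=cv2.GaussianBlur(p,(0,0),.6).astype(int);r,g,b=q[...,0],q[...,1],q[...,2]
    for c,a,px in blobs((g-r>8)&(b-r>0),10):
        P=ray(n,c,139)[0]
        if 400<P[0]<720 and 100<P[1]<300: print(c,a,P)
E
python3 go.py 477.5 211.2 70 8.98
```

```text
tcp [477.4 209.6 129.5] yawdeg 8.88 toolz [ 0. -0. -1.] gap 45.7 F [-0.9 -0.5 -0.7] t 6.5
dp m [ 0.0003 -0.0016  0.0595] yaw -0.0018
top
[243.7 199.1] 15 [582.6 196.2 139. ]
[219.2 201.2] 13 [576.  258.5 139. ]
scene
[327.3  85.2] 65 [492.2 231.9 139. ]
[359.1  90.8] 78 [571.3 253.4 139. ]
[306.   92.9] 30 [456.9 184.4 139. ]
[323.   98.1] 45 [502.5 189.6 139. ]
[353.2 108.8] 56 [583.8 194.6 139. ]
tcp [477.3 210.  129.5] yawdeg 8.91 toolz [ 0. -0. -1.] gap 45.5 F [-0.6  0.8 -0.2] t 6.6
dp m [ 0.0003 -0.0012  0.0595] yaw -0.0013
```

View pics/scene3.png

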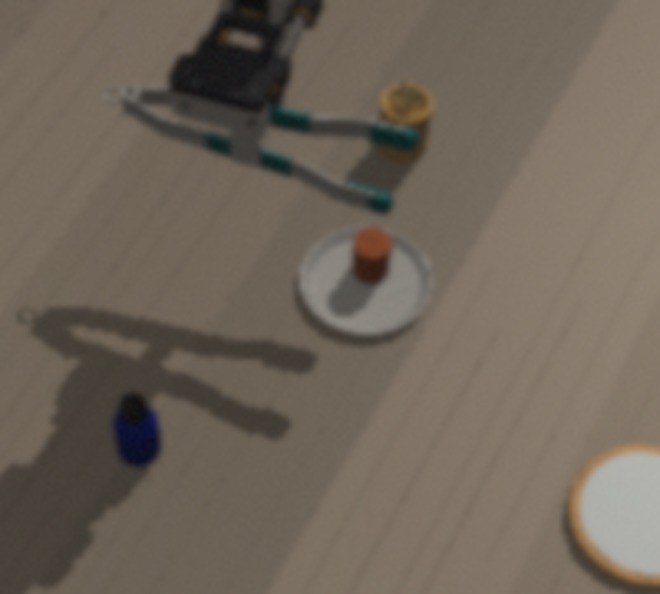

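View pics/top3.png

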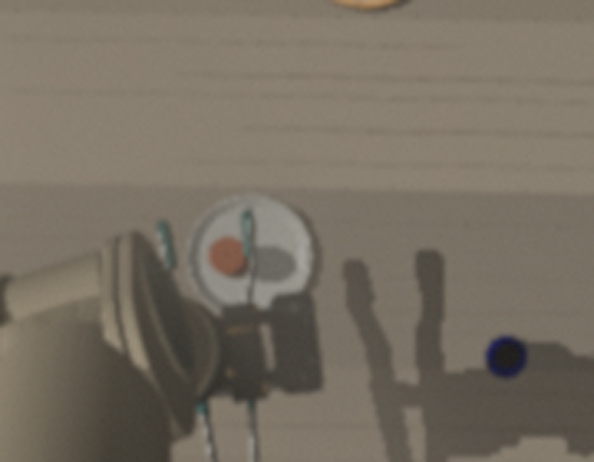

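```bash
python3 - <<'E'
from m import *
from workcell import camera,camera_info
p,d=camera("scene");cv2.imwrite("pics/scene4.png",p[:,:,::-1])
pt,dt=camera("top");np.savez("now.npz",p=p,d=d,pt=pt,dt=dt)
# scene depth -> points near toothpick column
i=camera_info("scene");K,R,t=map(np.array,(i["mtx"],i["R"],i["t"]))
v,u=np.mgrid[:400,:640];X=np.stack([(u-K[0,2])/K[0,0]*d,(v-K[1,2])/K[1,1]*d,d],-1).reshape(-1,3)[d.ravel()>0]
W=(X-t)@R
m=(np.hypot(W[:,0]-533,W[:,1]-357)<60)&(W[:,2]>75);print("pts over toothpicks",m.sum(),np.sort(W[m,2])[:10] if m.any() else "")
m=(W[:,1]>260)&(W[:,1]<450)&(W[:,0]>250)&(W[:,2]>80);print(m.sum());
for y in range(260,450,20):
    k=m&(W[:,1]>=y)&(W[:,1]<y+20)
    if k.any(): print(y,W[k].min(0),W[k].max(0))
E
```

```text
pts over toothpicks 0 
151
260 [488.8 260.1 139.2] [586.8 279.8 271.4]
280 [478.8 280.3 228.1] [500.3 299.9 272.6]
300 [487.8 300.1 254. ] [496.3 300.3 269.5]
```

View pics/scene4.png

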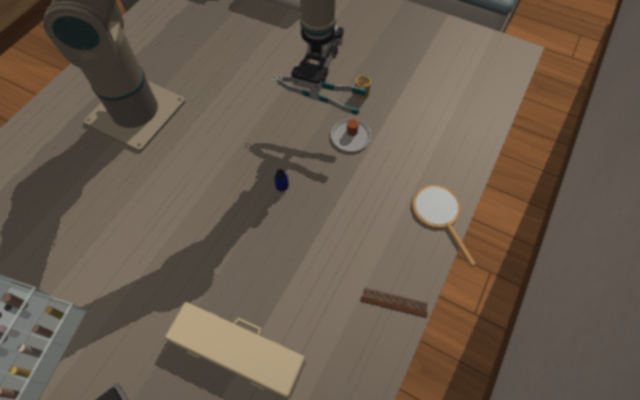

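The scene view shows the tongs up over the dish side and the drum clear in the dish at (352,127). The gripper body is at z ≥ 228 and clears the 68 mm holder by a wide margin on descent. I'll descend to just above the drum first.

Request:
{"method": "drive_tool", "body": {"increments": [{"dp": [-0.001,-0.001,0.012],"yaw": 0},{"dp": [-0.002,-0.002,0.032],"yaw": 0},{"dp": [-0.002,-0.002,0.055],"yaw": 0},{"dp": [-0.002,-0.002,0.073],"yaw": 0},{"dp": [-0.002,-0.002,0.078],"yaw": 0}]}}

```text
t: 7.2
tcp_pos: [473.0, 211.7, 49.1]
tcp_rot: [0.001, 0.997, 0.078, -0.002]
force: [-0.1, -1.0, -1.1]
finger_gap: 45.9
```

Request:
{"method": "drive_tool", "body": {"increments": [{"dp": [0,0,0],"yaw": 0},{"dp": [0,0,0],"yaw": 0},{"dp": [0,0,0],"yaw": 0}]}}

```text
t: 7.5
tcp_pos: [475.4, 212.7, 52.3]
tcp_rot: [-0.0, 0.997, 0.078, 0.001]
force: [0.1, 0.2, -0.9]
finger_gap: 45.7
```

```bash
cat > look.py <<'E'
import sys
from m import *
from workcell import camera
k=sys.argv[1];zj=float(sys.argv[2])
for n in("top","scene"):
    p,d=camera(n);cv2.imwrite(f"pics/{n}{k}.png",cv2.resize(p[140:260,180:300,::-1] if n=="top" else p[60:180,280:420,::-1],None,fx=4.5,fy=4.5,interpolation=cv2.INTER_CUBIC))
    print(n)
    q=cv2.GaussianBlur(p,(0,0),.6).astype(int);r,g,b=q[...,0],q[...,1],q[...,2]
    for nm,m,z in(("teal",(g-r>8)&(b-r>0),zj),("cedar",(r-g>25)&(abs(g-b)<40),41)):
      for c,a,px in blobs(m,10):
        P=ray(n,c,z)[0]
        if 400<P[0]<720 and 100<P[1]<300: print(nm,c,a,P)
E
python3 look.py 5 60; python3 go.py 475.5 212 20 8.98
```

```text
top
teal [247.4 202.5] 13 [583.5 199.5  60. ]
cedar [239.3 206.9] 68 [573.2 224.8  41. ]
scene
teal [326.7 104.1] 55 [489.5 236.1  60. ]
teal [356.3 109. ] 67 [566.7 258.8  60. ]
teal [306.1 111. ] 27 [452.1 189.5  60. ]
teal [322.8 116.1] 43 [499.4 195.3  60. ]
teal [352.7 128.9] 24 [587.6 195.2  60. ]
cedar [353.2 122.7] 56 [574.3 227.6  41. ]
tcp [475.4 212.7  52.3] yawdeg 8.99 toolz [ 0.001  0.001 -1.   ] gap 45.7 F [ 0.4 -0.1 -0.8] t 7.6
dp m [-0.      0.0007  0.0323] yaw 0.0001
```

View pics/scene5.png

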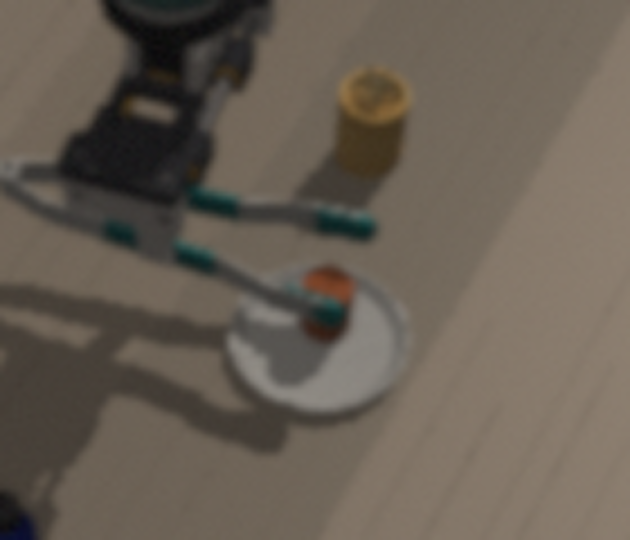

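View pics/top5.png

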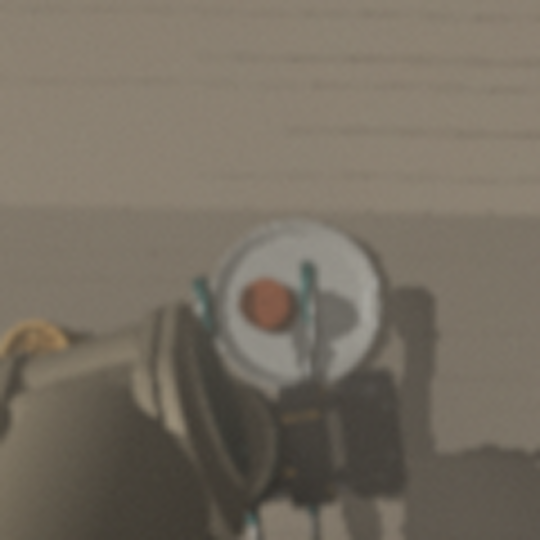

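Top crop: the drum at (269,306) lies between the jaws at about (203,297) and (308,285). In millimetres the jaw midpoint is about (571.5, 228) and the drum (572.5, 226.7). The alignment is good, so I'll go down.

Request:
{"method": "drive_tool", "body": {"increments": [{"dp": [0,0.0005,0.006],"yaw": 0},{"dp": [0,0.0005,0.014],"yaw": 0},{"dp": [0,0.0005,0.022],"yaw": 0},{"dp": [0,0.0005,0.029],"yaw": 0},{"dp": [0,0.0005,0.032],"yaw": 0}]}}

```text
t: 8.1
tcp_pos: [474.2, 211.6, 18.3]
tcp_rot: [0.0, 0.997, 0.078, -0.001]
force: [0.1, 0.8, -1.5]
finger_gap: 45.7
```

Request:
{"method": "drive_tool", "body": {"increments": [{"dp": [0,0,0],"yaw": 0},{"dp": [0,0,0],"yaw": 0}]}}

```text
t: 8.3
tcp_pos: [474.9, 211.9, 19.4]
tcp_rot: [0.0, 0.997, 0.078, -0.0]
force: [0.3, -0.2, -1.1]
finger_gap: 45.5
```

```bash
python3 look.py 6 28; python3 go.py 475.5 212 20 8.98
```

```text
top
cedar [238.3 207.1] 89 [572.6 227.6  41. ]
scene
teal [326.5 112.1] 53 [489.7 234.9  28. ]
teal [356.4 116.6] 34 [569.  259.7  28. ]
teal [306.5 119.5] 20 [453.8 186.6  28. ]
teal [322.4 124.2] 40 [499.6 193.3  28. ]
teal [350.1 134.7] 43 [581.2 197.1  28. ]
cedar [352.5 123.9] 110 [574.5 223.1  41. ]
tcp [475.1 211.9  19.7] yawdeg 8.98 toolz [ 0.  0. -1.] gap 45.4 F [-0.  -0.4 -1.3] t 8.4
dp m [ 0.0004  0.     -0.0003] yaw 0.0
```

View pics/scene6.png

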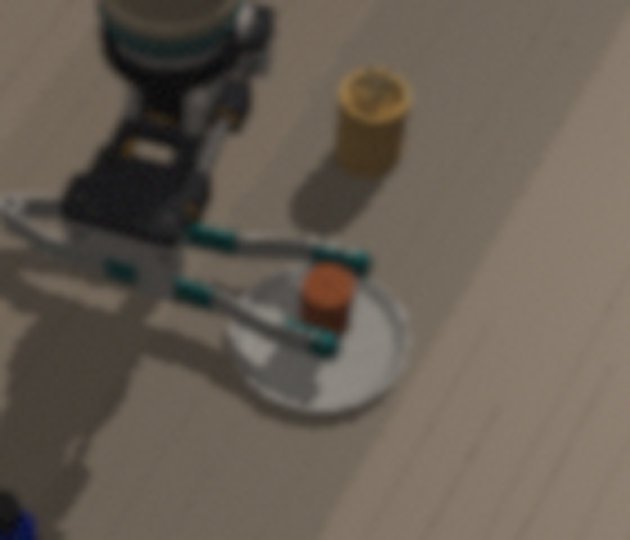

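View pics/top6.png

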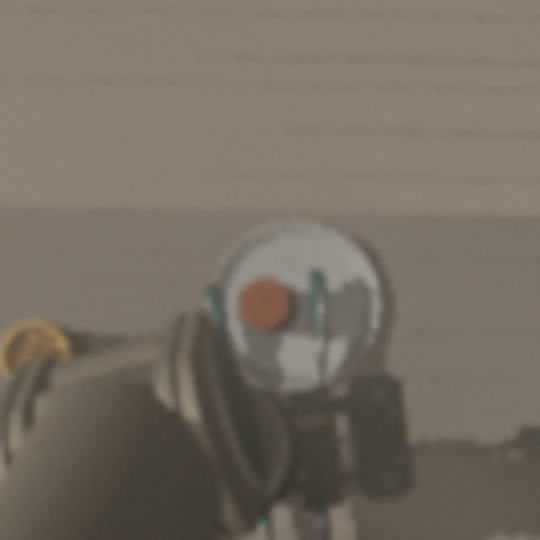

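The jaws straddle the drum: in the top crop, (215,302) and (317,290) around (265,306), midpoint 266. Closing in two stages.

Request:
{"method": "drive_tool", "body": {"increments": [{"dp": [0,0,0],"yaw": 0},{"dp": [0,0,0],"yaw": 0},{"dp": [0,0,0],"yaw": 0},{"dp": [0,0,0],"yaw": 0},{"dp": [0,0,0],"yaw": 0}], "fingers": -0.28, "squeeze": 20}}

```text
t: 8.9
tcp_pos: [474.9, 211.9, 19.5]
tcp_rot: [0.0, 0.997, 0.078, 0.0]
force: [-0.0, -0.2, -0.4]
finger_gap: 34.0
```

Request:
{"method": "drive_tool", "body": {"increments": [{"dp": [0,0,0],"yaw": 0},{"dp": [0,0,0],"yaw": 0},{"dp": [0,0,0],"yaw": 0},{"dp": [0,0,0],"yaw": 0},{"dp": [0,0,0],"yaw": 0}], "fingers": -0.5}}

```text
t: 9.4
tcp_pos: [474.9, 211.9, 19.5]
tcp_rot: [0.0, 0.997, 0.078, -0.0]
force: [0.1, 0.0, -0.9]
finger_gap: 31.9
```

Request:
{"method": "drive_tool", "body": {"increments": [{"dp": [0,0,0],"yaw": 0},{"dp": [0,0,0],"yaw": 0},{"dp": [0,0,0],"yaw": 0}]}}

```text
t: 9.7
tcp_pos: [474.9, 211.9, 19.5]
tcp_rot: [-0.0, 0.997, 0.078, -0.0]
force: [0.2, 0.2, -0.5]
finger_gap: 31.6
```

```bash
python3 look.py 7 28; python3 go.py 475.5 212 140 8.98
```

```text
top
cedar [238.3 207.1] 88 [572.6 227.4  41. ]
scene
teal [325.5 114. ] 47 [490.5 227.7  28. ]
teal [323.6 122.4] 40 [499.5 200.   28. ]
teal [353.6 132.4] 27 [586.  208.4  28. ]
cedar [352.5 123.4] 94 [573.9 224.8  41. ]
tcp [474.9 211.9  19.5] yawdeg 8.98 toolz [ 0. -0. -1.] gap 31.6 F [ 0.7  0.3 -1.6] t 9.8
dp m [ 0.0006 -0.     -0.1205] yaw 0.0
```

View pics/scene7.png

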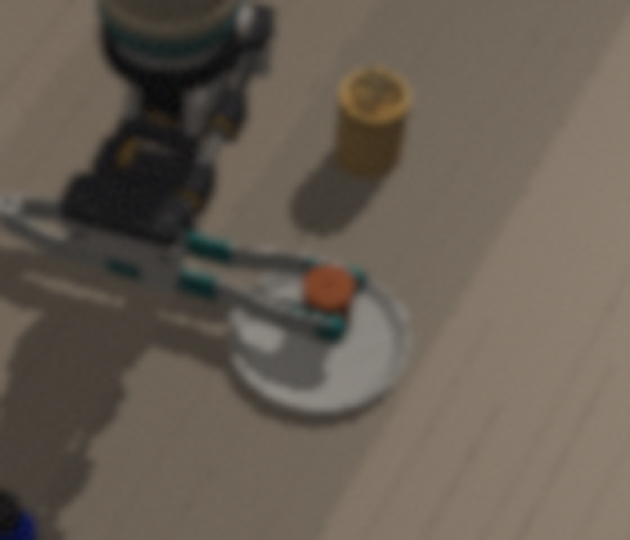

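View pics/top7.png

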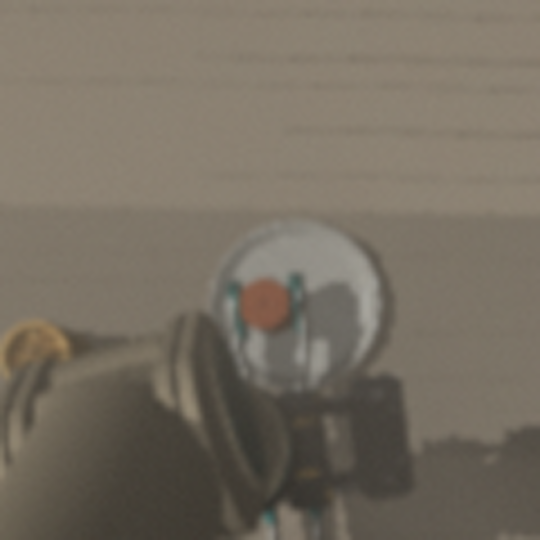

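The gap stopped at 31.6 mm. The top crop shows the drum at (265,305) pinched between the pads at about (235,300) and (298,290). Lifting 120 mm gently.

Request:
{"method": "drive_tool", "body": {"increments": [{"dp": [0,0,-0.002],"yaw": 0},{"dp": [0,0,-0.006],"yaw": 0},{"dp": [0,0,-0.012],"yaw": 0},{"dp": [0,0,-0.02],"yaw": 0},{"dp": [0,0,-0.03],"yaw": 0}]}}

```text
t: 10.3
tcp_pos: [474.8, 211.8, 50.2]
tcp_rot: [0.0, 0.997, 0.078, -0.0]
force: [0.7, 1.3, -1.5]
finger_gap: 32.0
```

Request:
{"method": "drive_tool", "body": {"increments": [{"dp": [0,0,-0.01],"yaw": 0},{"dp": [0,0,-0.02],"yaw": 0},{"dp": [0,0,-0.03],"yaw": 0},{"dp": [0,0,-0.04],"yaw": 0},{"dp": [0,0,-0.05],"yaw": 0}]}}

```text
t: 10.8
tcp_pos: [474.9, 211.9, 100.4]
tcp_rot: [-0.0, 0.997, 0.078, 0.0]
force: [-0.3, 0.0, -0.6]
finger_gap: 31.5
```

Request:
{"method": "drive_tool", "body": {"increments": [{"dp": [0,0,-0.01],"yaw": 0},{"dp": [0,0,-0.02],"yaw": 0},{"dp": [0,0,-0.03],"yaw": 0},{"dp": [0,0,-0.037],"yaw": 0},{"dp": [0,0,-0.04],"yaw": 0}]}}

```text
t: 11.3
tcp_pos: [475.2, 212.1, 140.3]
tcp_rot: [-0.0, 0.997, 0.078, 0.001]
force: [0.2, -0.0, -1.0]
finger_gap: 31.8
```

Request:
{"method": "drive_tool", "body": {"increments": [{"dp": [0,0,0],"yaw": 0},{"dp": [0,0,0],"yaw": 0},{"dp": [0,0,0],"yaw": 0},{"dp": [0,0,0],"yaw": 0},{"dp": [0,0,0],"yaw": 0}]}}

```text
t: 11.8
tcp_pos: [474.7, 211.8, 139.2]
tcp_rot: [0.0, 0.997, 0.078, -0.0]
force: [0.5, -0.1, -1.3]
finger_gap: 31.7
```

```bash
sed -i 's/,41)):/,float(sys.argv[3]) if len(sys.argv)>3 else 41)):/; s/180:300,::-1\]/170:310,::-1]/; s/p\[60:180/p[30:180/' look.py; python3 look.py 8 148 161; python3 go.py 475.5 212 140 8.98
```

```text
top
cedar [229.7 201.6] 111 [572.7 227.1 161. ]
scene
teal [326.2  83.9] 59 [491.3 227.2 148. ]
teal [305.8  87.7] 34 [452.4 192.1 148. ]
teal [323.7  92.2] 49 [498.7 200.2 148. ]
teal [356.6 103.1] 40 [586.1 207.8 148. ]
cedar [355.7  93.2] 113 [574.4 224.3 161. ]
tcp [474.8 211.8 139.3] yawdeg 8.98 toolz [-0. -0. -1.] gap 31.7 F [-0.1 -0.  -1.1] t 11.9
dp m [ 0.0007 -0.0001 -0.0007] yaw 0.0001
```

View pics/scene8.png

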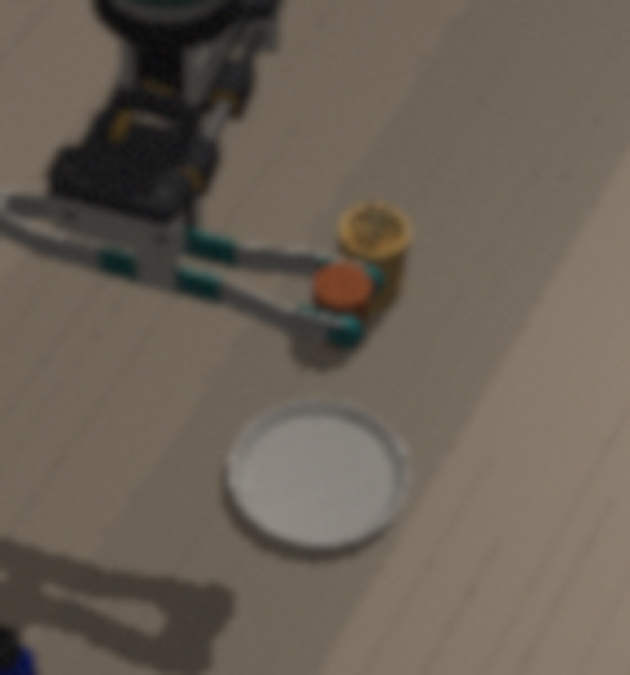

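View pics/top8.png

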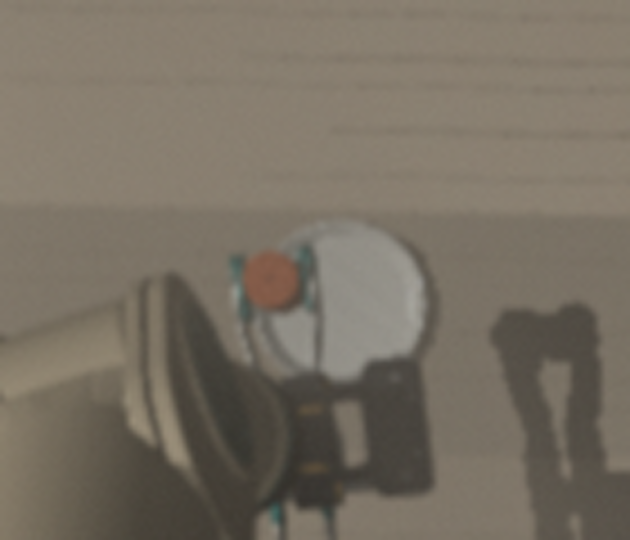

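The scene crop shows the drum at (342,288) pinched between the teal pads, upright above the empty dish at (318,475). From the top it is at (272,280), or world (572.7, 227.1), which is about 14 mm from the dish centre. It is steady, so I'm handing in.

```bash
python3 - <<'E'
from workcell import workorder
print(workorder.job_done())
E
```

```text
the job is handed in; nothing more can be done
None
```

I handed the job in at about 12 s, with the drum pinched upright in the tongs, about 12 cm above the dish. I picked the tongs up by their teal grips, lowered the open jaws around the drum, closed them and lifted straight up. The robot itself never touched the drum.

**Last checks:**
- **Hold:** the finger gap stayed at 31.7 mm, where 32 mm is closed on the drum, and the tool was still.
- **Drum position:** the top camera puts it at (572.7, 227.1), within about 1 mm of where it stood. That is about 14 mm from the dish centre, inside the 55 mm radius. The scene camera differed from the top camera by 2–3 mm because its colour blob includes the drum's side.
- **Lift height:** the arm rose 119.7 mm, from 19.5 to 139.2. I did not measure the drum's own height separately; its position fits a full 120 mm lift with no sign of slipping.
- **Other items:** the dish and the toothpick holder showed no shift in the last pictures. I last saw the bottle whole and the case in the pictures taken before the descent, both still in place. The bottle was only partly in the final frame, and the case was outside it. I did not re-measure any of these positions.
- **Forces:** the outside-force readings after each move stayed near sensor noise, about 2 N at most.

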